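# Hang the pipette on the charging carousel

### The arm

A 6-joint arm with a two-finger parallel gripper is mounted at the origin on the work surface. World frame = base frame: x ahead of the robot, y to its left, z up, the work surface at z = 0. Lengths are in m, angles in rad, forces in N, time in s.
With the tool pointing down it reaches from about 0.225 to 0.725 m from the base axis. Payload 3.1 kg.
Tool frame: the origin (TCP) lies at the very end of the fingers, on their centre line; the grasp point (between the pads) lies 19 mm behind it; y points along the fingers, z is the direction in which the jaws open and shut, and the axes are right-handed (so a half turn about y gives the same grasp; the last joint's range is limited). The gripper opens to 85 mm and grips with 20 to 120 N. Pads are 22 mm wide; open, the fingers measure 114 mm over their backs; the gripper's body (76 mm by 85 mm) begins 54 mm behind the grasp point. The pads swing forward as they close: fully open they stand 13 mm farther back than shut.
Start: joints at [-1.313, 0.048, 0.099, 1.622, 0, 1.443], TCP at [0.198, -0.486, 0.231] pointing down, gripper open.
Joint ranges: [-2.91, 2.91], [-0.99, 1.94], [-1.21, 1.42], [-2.12, 2.29], [-1.49, 1.47], [-3.14, 3.14]. Speed limits (rad/s): [2.79, 2.79, 3.14, 3.14, 3.14, 3.14].

### API

Orientations are given as a rotation vector (axis times angle).
In Python, from bench import manip gives the robot as it stands.
- The arm moves only by the shell command python3 -m inch 'ROWS' [FORCE]. ROWS is JSON, a list of rows, each a list of 5 numbers: the shift along the world's x, y, z in m, then the turn about the world's z in rad, then the finger opening in m, from 0 to 0.0854. In form: [[tx, ty, tz, yaw, hand], ...]. A call has 1 to 10 rows; each row shifts and turns the commanded pose from where the row before left it; what a row does not reach is not made up. A row lasts 1/10 s, in which the tool goes at most 50 mm and 8.59 degrees, less where a joint would pass 70% of its speed; a pose out of reach is approached as far as the arm can. A call is refused whole if a number of a shift passes 0.05 or a number of a turn 0.15, either way. A call with a gripper value outside its range is refused whole. The fingers move at their own pace and stop on an object; FORCE is the grip in N (left out, the last holds). Time passes only in rows, so rows that do not move let the fingers close. It gives the time, the measured TCP pose, the force and the opening at its end, in the units of the state.
- manip.read_state(): the state, without advancing time (a new reading comes with each control period).
- manip.grab_frame(name): name is "side" or "top"; returns a dict with "frame" (480x640x3 uint8, red, green, blue), "fx", "fy", "cx", "cy" (pixels), "distortion" ([k1, k2, p1, p2, k3] as OpenCV has them; the pictures are not rectified), "pose" (4x4, takes a point from camera to world coordinates). Camera axes: x right, y up, looking along -z (the intrinsics and any distortion apply to the point x, -y, -z); pixel columns grow to the right and rows downward; lengths in m; the calibration is good to about 2 mm. A picture is of the moment at which its call begins. There is no depth.
- manip.sign_off(): hands the job in, once; it reports no verdict.
The state is a dict: "time": time; "qpos": joint angles; "qvel": joint speeds; "effort": joint torques, N m; "tcp_pos": TCP position; "eef_rot": TCP orientation; "contact_force": force on the tool from outside, world axes, zero at the start; "torque": the same for the moment, N m; "grip_width": opening from 0.0 (shut) to 1.0 (fully open).
Only numpy, scipy, OpenCV 4.12 (cv2) and the standard library are available. Lean on these libraries where they do the work, as an engineer would, in place of code of your own. Each camera call takes 0.05 s, during which the arm holds its last target.

### The job

Turn the pipette carousel until its empty holder stands over the tongue at the front of the foot, then take the pipette from the bench rest, slide its shaft into the empty holder and lower its collar into the recess. Press it gently straight down until the sprung charging contact is fully home (about 6 N, never more than 20 N on the carousel), then let go and leave it hanging upright. Do not drop the pipette, knock the other pipettes or disturb the vials and the marker.

Things in the scene. Friction and masses are not known exactly. Their poses are not given: they have to be found in the camera images.
- stand: the charging carousel's fixed foot: grey disc 216 mm across, 18 mm thick, with a flat tongue (60 mm wide, 10 thick) reaching 160 mm from the centre: the tongue marks the front. Origin on the bench under the vertical turning axis; its own -x points along the tongue. The carousel on it has five arms 72 degrees apart: four carry pipettes, one has the empty holder.
- cap (a point): top centre of the round fluted cap on the turning axis, 290 mm above the bench: 46 mm across, 40 mm tall (250 to 290 mm). It turns with the carousel and can be gripped from above across any diameter. Around it the hanging pipettes' handles stay 81 mm from the axis (their hooks point outwards) and reach 278 mm high.
- carousel (a joint): angle of the carousel in rad, counter-clockwise from above; 0 = the empty holder exactly over the tongue (at value j the holder lies in the direction of the stand's -x turned by j). Starts between 0.7 and 2.5. Stiff, stays where it is left (friction about 0.15 N m); stops at -0.6 and 3.0.
- holder_foot (a point): point at bench height straight below the centre of the empty holder, 95 mm from the turning axis; moves with the carousel. The holder is a fork open outwards, away from the axis: slot 21 mm wide with flared mouth (tips 36 mm out from the centre) for the pipette's shaft, and above it a square recess 37 mm wide for the collar. How high the holder is: see contact_ring.
- contact_ring (a joint): how far the flat sprung contact in the holder's recess is pressed down, m: 0 free, 0.007 home on a hard stop (0.9 N per mm, 6 N fully down; a hung pipette's weight holds it 1.5 to 2.3 mm down). Recess rim 6 mm above the free contact, holder's underside 18 mm below it. Holder clamped by hand: free contact 186 to 214 mm above the bench, NOT measured: feel for it.
- hung: the four pipettes already hanging on the other arms (same make as the loose one, lower ends 43 mm above the bench, on a 95 mm radius, at 72, 144, 216 and 288 degrees from the empty holder); origin on the turning axis at the bench, its -x points to the empty holder. Not to be knocked.
- pipette: the loose white pipette, 235 mm long, 130 to 190 g, upright in the rest. Origin at its lower end's centre, z up along it. Shaft 16 mm thick (11 in the lowest 25 mm); collar 34 mm across from 142 to 155 mm, bevelled below; handle 28 mm thick to 222 mm, then a button. Finger hook along its -x to 38 mm from the axis, 206 to 220 mm up: grip across its y. May hang with the hook any way.
- rest: grey block 70 x 70 x 65 mm fixed on the bench, with a round hole (17.5 mm, floor 10 mm above the bench, 55 mm deep) in which the pipette stands; origin at the centre of its underside.
- vial1: small glass vial, white cap, 22 mm across, 45 mm high, origin under its centre; bystander
- vial2: another such vial; bystander
- vial3: another such vial; bystander
- marker: black marker pen, 130 mm long, 12 mm thick, lying; origin under its middle; bystander
Things that resemble listed ones, but are neither listed nor needed, are in the scene too. What is shaped like the pipette but red is not meant.

How it is judged:
By the outcome, as a careful person would: the job done as asked, in the order asked, and still so for the second after the job is handed in, with the robot touching nothing.
It also fails if it takes over 72 s, if anything falls off the work surface, if the arm or the gripper's body presses on something with over 40 N, if the wrist force passes 120 N, or if a joint passes its speed limit or range.

## Working session

There is one attempt and no reset: what is moved stays moved. The work goes in short steps, Python scripts to look and compute and a shell command to move; the robot and the scene stay as the last step left them, time stands still between calls to the robot, and variables do not carry over. Pictures are saved under pics/ and viewed, and the job is handed in when it is done.

```bash
ls; mkdir -p pics
cat > h.py <<'E'
import numpy as np, cv2, json
from bench import manip
def snap(n,f=None):
    d=manip.grab_frame(n)
    cv2.imwrite(f'pics/{f}.png',cv2.cvtColor(d['frame'],cv2.COLOR_RGB2BGR))
    np.savez(f'pics/{f}.npz',**{k:np.array(v) for k,v in d.items()})
    return d
def load(f):
    return dict(np.load(f'pics/{f}.npz'))
def KD(d):
    return np.array([[d['fx'],0,d['cx']],[0,d['fy'],d['cy']],[0,0,1]],float),np.array(d['distortion'],float)
def ray(d,u,v):
    K,D=KD(d);p=cv2.undistortPoints(np.array([[[u,v]]],float),K,D)[0,0]
    P=np.array(d['pose']);r=P[:3,:3]@np.array([p[0],-p[1],-1]);return P[:3,3],r
def atz(d,u,v,z):
    o,r=ray(d,u,v);return o+r*(z-o[2])/r[2]
def proj(d,X):
    K,D=KD(d);P=np.array(d['pose']);X=np.atleast_2d(np.array(X,float))
    c=(X-P[:3,3])@P[:3,:3];c=c*[1,-1,-1]
    return cv2.projectPoints(c,np.zeros(3),np.zeros(3),K,D)[0][:,0]
def st():
    s=manip.read_state()
    for k in ('time','qpos','tcp_pos','eef_rot','contact_force','torque','grip_width'): print(k,np.round(s[k],4))
    return s
E
python3 - <<'E'
from h import *
np.set_printoptions(suppress=True)
for n in('side','top'):
    d=snap(n,n+'0');print(n,d['fx'],d['cx'],d['cy'],d['distortion']);print(np.round(d['pose'],3))
st()
E
```

```text
pics
side 537.3360368985994 322.91151460499555 245.75552535323655 [0.00216671 0.         0.         0.         0.        ]
[[-0.994  0.072 -0.08   0.43 ]
 [-0.107 -0.689  0.717  0.647]
 [-0.004  0.721  0.693  0.86 ]
 [ 0.     0.     0.     1.   ]]
top 535.2019790513305 317.7922819423921 232.68721041348726 [-0.08994824  0.          0.          0.          0.        ]
[[-0.02   0.996 -0.083  0.404]
 [-1.    -0.02  -0.006 -0.048]
 [-0.007  0.083  0.997  1.358]
 [ 0.     0.     0.     1.   ]]
time 0.1
qpos [-1.3128  0.0487  0.0977  1.622  -0.      1.443 ]
tcp_pos [ 0.1974 -0.4859  0.2302]
eef_rot [-0.3928  2.0123 -2.008 ]
contact_force [-0.2683 -0.2464 -0.8811]
torque [-0.0386 -0.0319 -0.0444]
grip_width 1.001
```

View pics/side0.png

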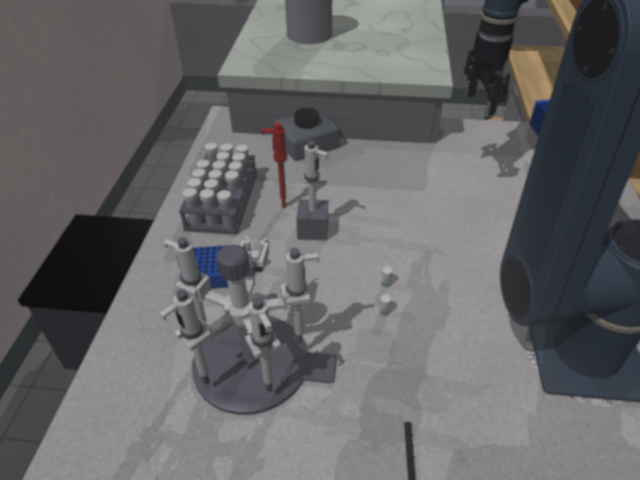

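View pics/top0.png

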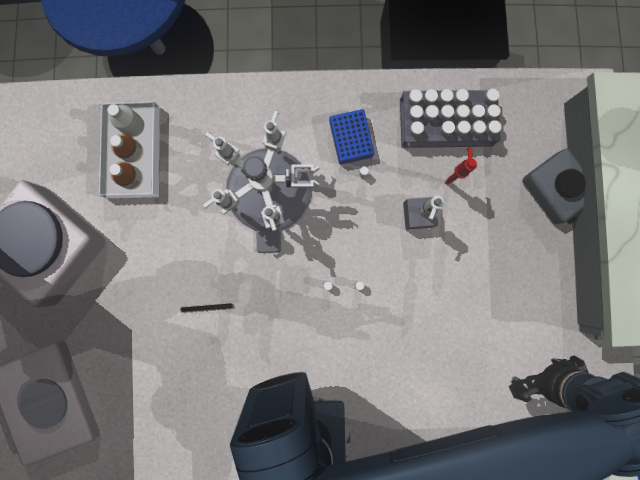

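Run:
```python
import cv2
t=cv2.imread('pics/top0.png');s=cv2.imread('pics/side0.png')
cv2.imwrite('pics/c1.png',cv2.resize(t[110:260,190:390],None,fx=4,fy=4,interpolation=cv2.INTER_CUBIC))
cv2.imwrite('pics/c2.png',cv2.resize(t[130:260,390:530],None,fx=4,fy=4,interpolation=cv2.INTER_CUBIC))
cv2.imwrite('pics/c3.png',cv2.resize(s[220:420,150:350],None,fx=3,fy=3,interpolation=cv2.INTER_CUBIC))
cv2.imwrite('pics/c4.png',cv2.resize(s[110:250,250:350],None,fx=4,fy=4,interpolation=cv2.INTER_CUBIC))
```

```text
(no output)
```

View pics/c1.png

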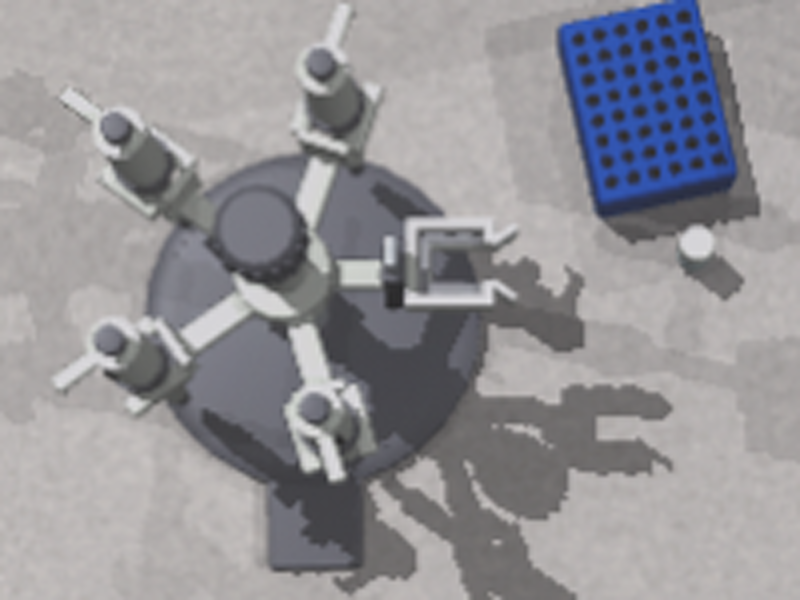

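View pics/c2.png

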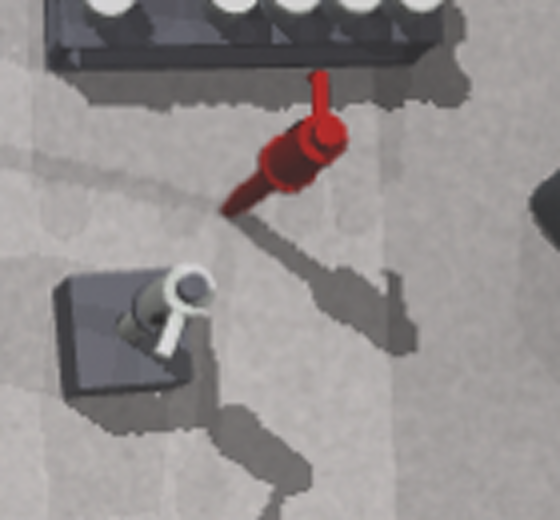

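View pics/c3.png

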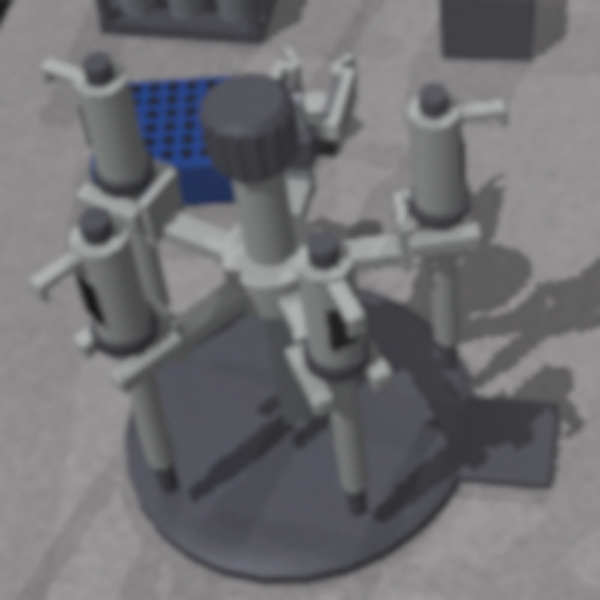

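View pics/c4.png

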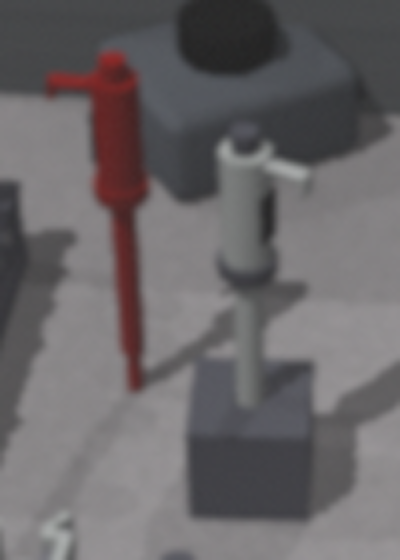

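Run:
```python
from h import *
np.set_printoptions(suppress=True,precision=4)
t=load('top0');s=load('side0')
c1=lambda u,v:(u/4+190-.375,v/4+110-.375)
c2=lambda u,v:(u/4+390-.375,v/4+130-.375)
c3=lambda u,v:(u/3+150-.33,v/3+220-.33)
c4=lambda u,v:(u/4+250-.375,v/4+110-.375)
def P(n,d,p,z): print(n,atz(d,*p,z))
P('cap top',t,c1(260,225),.29);P('cap side',s,c3(249,105),.29)
for q in [(147,310),(488,310),(318,153),(318,490)]:P('disc',t,c1(*q),.018)
for q in [(270,568),(362,568),(268,490),(365,490)]:P('tongue',t,c1(*q),.010)
for q in [(555,400),(553,487)]:P('tongue side',s,c3(*q),.010)
P('holder rim corners',t,c1(405,220),.206);P('',t,c1(495,222),.206);P('',t,c1(405,303),.206);P('',t,c1(495,303),.206)
P('tips',t,c1(517,232),.206);P('',t,c1(517,295),.206)
P('button t',t,c2(193,288),.245);P('button s',s,c4(245,133),.245)
P('hook t',t,c2(165,352),.23);P('hook s',s,c4(305,180),.225)
for q in [(55,283),(68,397),(190,383)]:P('rest',t,c2(*q),.065)
for q in [(200,360),(313,365),(312,437),(190,435)]:P('rest s',s,c4(*q),.065)
for q in [(320,404)]: P('a',t,c1(*q),.273+.0)
for n,q in dict(b1=(320,62),b2=(116,127),b3=(110,340),b4=(317,407)).items():P(n,t,c1(*q),.278)
for n,q in dict(v1=(328,286),v2=(360,286),v3=(364,171)).items():P(n,t,q,.045)
P('m',t,(181,309),.01);P('m',t,(233,306),.01);P('red',t,c2(325,132),.24)
```

```text
cap top [0.6319 0.0839 0.29  ]
cap side [0.6287 0.0903 0.29  ]
disc [0.6368 0.1899 0.018 ]
disc [ 0.6319 -0.0267  0.018 ]
disc [0.7358 0.0799 0.018 ]
disc [0.5198 0.0823 0.018 ]
tongue [0.4717 0.1141 0.01  ]
tongue [0.4705 0.056  0.01  ]
tongue [0.5211 0.1148 0.01  ]
tongue [0.5198 0.0533 0.01  ]
tongue side [0.4744 0.0558 0.01  ]
tongue side [0.4698 0.1183 0.01  ]
holder rim corners [0.6508 0.0147 0.206 ]
 [ 0.6485 -0.0344  0.206 ]
 [0.6048 0.0154 0.206 ]
 [ 0.6037 -0.0336  0.206 ]
tips [ 0.6427 -0.0463  0.206 ]
 [ 0.6079 -0.0456  0.206 ]
button t [ 0.5573 -0.2952  0.245 ]
button s [ 0.5584 -0.2918  0.245 ]
hook t [ 0.5254 -0.2822  0.23  ]
hook s [ 0.5262 -0.282   0.225 ]
rest [ 0.5867 -0.2507  0.065 ]
rest [ 0.5168 -0.2562  0.065 ]
rest [ 0.5238 -0.331   0.065 ]
rest s [ 0.5927 -0.3257  0.065 ]
rest s [ 0.5263 -0.3279  0.065 ]
rest s [ 0.5204 -0.264   0.065 ]
rest s [ 0.589  -0.2586  0.065 ]
a [0.5419 0.056  0.273 ]
b1 [0.7196 0.0537 0.278 ]
b2 [0.6879 0.1598 0.278 ]
b3 [0.5766 0.1629 0.278 ]
b4 [0.5398 0.0571 0.278 ]
v1 [ 0.3824 -0.0625  0.045 ]
v2 [ 0.3808 -0.1407  0.045 ]
v3 [ 0.6652 -0.1582  0.045 ]
m [0.3305 0.3088 0.01  ]
m [0.3361 0.1766 0.01  ]
red [ 0.6406 -0.3709  0.24  ]
```

Run:
```python
from h import *
from scipy.optimize import least_squares
from scipy.spatial.transform import Rotation as R
np.set_printoptions(suppress=True,precision=4)
B=np.array([[.7196,.0537],[.6879,.1598],[.5766,.1629],[.5398,.0571]])
# holder at dir pi+j ; others +k*72
for order in [(72,144,216,288)]:
    f=lambda p:(p[:2]+p[3]*np.c_[np.cos(np.pi+p[2]+np.radians(order)),np.sin(np.pi+p[2]+np.radians(order))]-B).ravel()
    r=least_squares(f,[.631,.085,1.52,.095]);print(r.x,r.fun)
s=manip.read_state();print(R.from_rotvec(s['eef_rot']).as_matrix())
```

```text
[0.6304 0.0847 1.5485 0.0947] [ 0.0002 -0.0002 -0.0001  0.0002 -0.0001 -0.0004 -0.      0.0004]
[[-0.9265 -0.0005  0.3763]
 [-0.3763  0.002  -0.9265]
 [-0.0003 -1.     -0.0021]]
```

```bash
python3 -m inch '[[0,0,0.05,0,0.085],[0,0,0.05,0,0.085],[0,0,0.04,0.1,0.085],[0,0,0,0.1,0.085]]' 20; python3 -c "
from h import *;st()"
```

```text
time: 0.5
tcp_pos: [0.1979, -0.4877, 0.3779]
eef_rot: [-0.573, 1.875, -1.896]
contact_force: [-0.0, -0.4, 0.3]
grip_width: 0.997
time 0.5
qpos [-1.3128  0.1383  0.4972  1.9189 -0.      1.2389]
tcp_pos [ 0.1979 -0.4877  0.3779]
eef_rot [-0.5734  1.875  -1.8965]
contact_force [-0.0036 -0.4363  0.2558]
torque [-0.0418  0.0645  0.0198]
grip_width 0.9967
```

```bash
python3 -m inch '[[0.0216,0.0286,0,0.13,0.085],[0.0216,0.0286,0,0.13,0.085],[0.0216,0.0286,0,0.13,0.085],[0.0216,0.0286,0,0.13,0.085],[0.0216,0.0286,0,0.13,0.085],[0.0216,0.0286,0,0.13,0.085],[0.0216,0.0286,0,0.13,0.085],[0.0216,0.0286,0,0.13,0.085],[0.0216,0.0286,0,0.13,0.085],[0.0216,0.0286,0,0.13,0.085]]'; python3 -m inch '[[0.0216,0.0286,0,0.13,0.085],[0.0216,0.0286,0,0.13,0.085],[0.0216,0.0286,0,0.13,0.085],[0.0216,0.0286,0,0.13,0.085],[0.0216,0.0286,0,0.13,0.085],[0.0216,0.0286,0,0.13,0.085],[0.0216,0.0286,0,0.13,0.085],[0.0216,0.0286,0,0.13,0.085],[0.0216,0.0286,0,0.13,0.085],[0.0216,0.0286,0,0.13,0.085]]';python3 -m inch '[[0,0,0,0,0.085],[0,0,0,0,0.085]]'
python3 - <<'E'
from h import *
s=st();snap('top','top1');snap('side','side1')
from scipy.spatial.transform import Rotation as R
print(R.from_rotvec(s['eef_rot']).as_matrix().round(4))
E
```

```text
time: 1.5
tcp_pos: [0.4141, -0.199, 0.3709]
eef_rot: [-1.344, 0.971, -0.97]
contact_force: [0.4, -0.2, 0.2]
grip_width: 0.992
time: 2.5
tcp_pos: [0.6301, 0.0869, 0.3706]
eef_rot: [-1.571, -0.038, 0.04]
contact_force: [-0.2, -0.9, 0.8]
grip_width: 0.997
time: 2.7
tcp_pos: [0.6299, 0.0862, 0.3691]
eef_rot: [-1.571, -0.032, 0.038]
contact_force: [0.2, -0.5, 0.3]
grip_width: 0.991
time 2.7
qpos [ 3.080e-02  5.016e-01  9.381e-01  2.011e+00 -4.000e-04 -1.400e-02]
tcp_pos [0.6299 0.0862 0.3691]
eef_rot [-1.571  -0.0323  0.0381]
contact_force [ 0.2399 -0.4631  0.2975]
torque [-0.0119 -0.0047 -0.0511]
grip_width 0.9909
[[ 9.99e-01 -3.70e-03 -4.48e-02]
 [ 4.48e-02 -6.00e-04  9.99e-01]
 [-3.70e-03 -1.00e+00 -4.00e-04]]
```

View pics/side1.png

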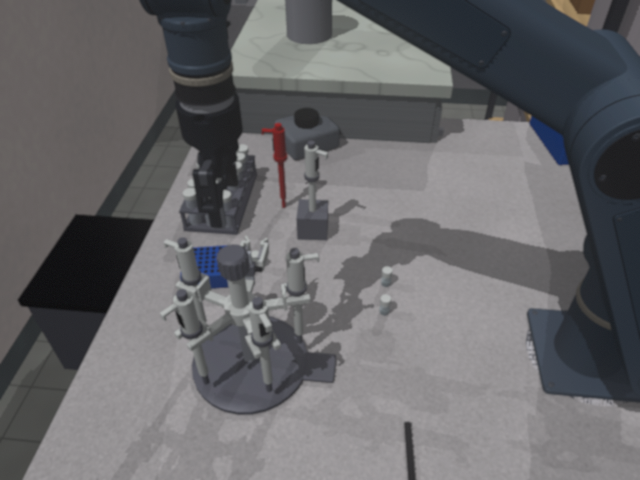

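View pics/top1.png

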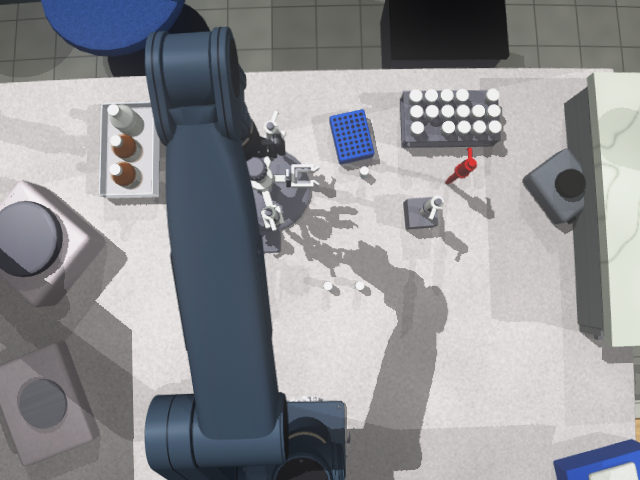

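Run:
```python
from h import *
d=load('side1');print(proj(d,[[.63,.0862,.369],[.6304,.0847,.29]]))
im=cv2.imread('pics/side1.png');cv2.imwrite('pics/c5.png',cv2.resize(im[100:300,150:300],None,fx=4,fy=3.0*4/3,interpolation=cv2.INTER_CUBIC)[:600])
```

```text
[[225.67636974 212.79189086]
 [232.38954801 251.99182708]]
```

View pics/c5.png

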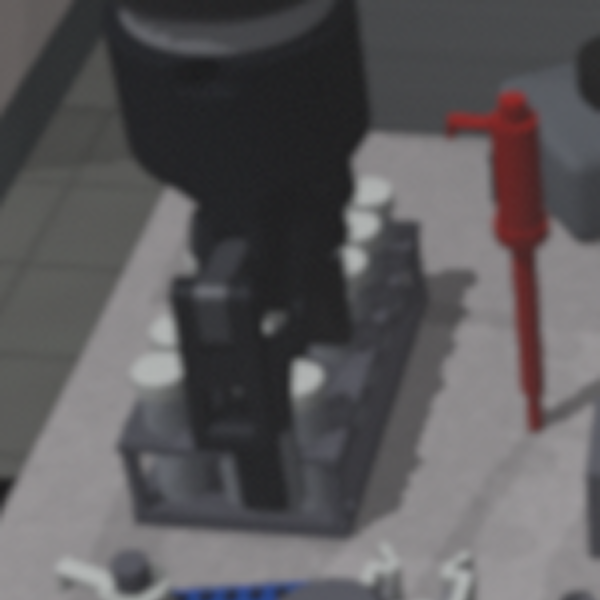

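```bash
python3 -m inch '[[0.0004,-0.0015,-0.03,0,0.085],[0,0,-0.03,0,0.085],[0,0,-0.03,0,0.085],[0,0,-0.024,0,0.085],[0,0,0,0,0.085]]'
python3 - <<'E'
from h import *
s=st();snap('side','side2')
im=cv2.imread('pics/side2.png');cv2.imwrite('pics/c6.png',cv2.resize(im[150:300,150:350],None,fx=4,fy=4,interpolation=cv2.INTER_CUBIC))
E
```

```text
time: 3.3
tcp_pos: [0.6267, 0.0827, 0.2533]
eef_rot: [-1.571, -0.027, 0.039]
contact_force: [0.2, 0.4, -1.6]
grip_width: 0.997
time 3.3
qpos [ 2.5300e-02  3.5970e-01  5.0390e-01  1.7231e+00 -2.0000e-04 -1.6700e-02]
tcp_pos [0.6267 0.0827 0.2533]
eef_rot [-1.5708 -0.0266  0.0394]
contact_force [ 0.2153  0.4062 -1.5932]
torque [0.0246 0.0312 0.0139]
grip_width 0.9968
```

View pics/c6.png

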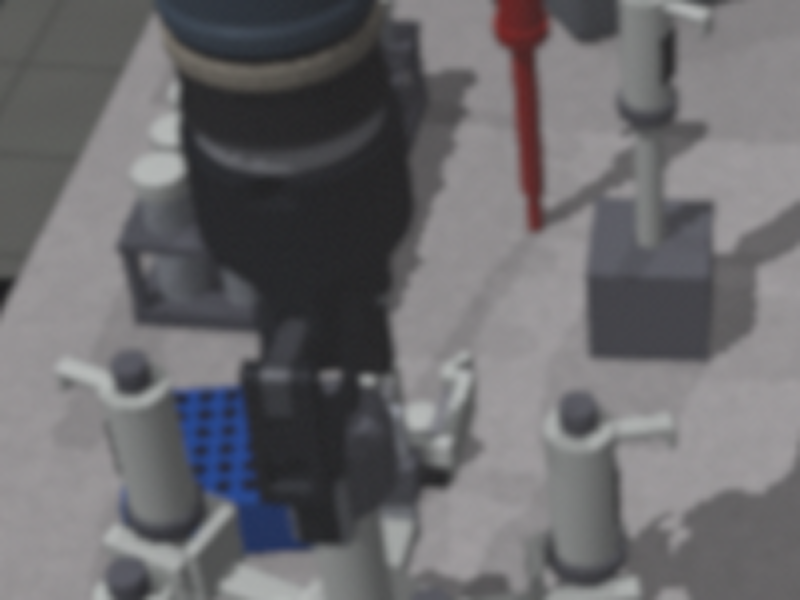

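```bash
python3 -m inch '[[0.0037,0.002,0.0015,0,0.085],[0,0,0,0,0.085],[0,0,0,0,0.085]]'; python3 -m inch '[[0,0,0,0,0.085]]'
```

```text
time: 3.65
tcp_pos: [0.6348, 0.086, 0.2614]
eef_rot: [-1.571, -0.038, 0.031]
contact_force: [-0.7, 0.4, -0.7]
grip_width: 0.995
time: 3.75
tcp_pos: [0.6344, 0.0861, 0.2603]
eef_rot: [-1.571, -0.037, 0.033]
contact_force: [-0.6, 0.5, -0.5]
grip_width: 0.99
```

```bash
python3 -m inch '[[-0.003,-0.001,-0.004,0,0.085],[0,0,0,0,0.085],[0,0,0,0,0.085]]'; python3 -m inch '[[0,0,0,0,0.085],[0,0,0,0,0.085]]'
```

```text
time: 4.05
tcp_pos: [0.6304, 0.0851, 0.2544]
eef_rot: [-1.571, -0.034, 0.035]
contact_force: [-0.6, 0.2, -0.2]
grip_width: 0.994
time: 4.25
tcp_pos: [0.6306, 0.0851, 0.2547]
eef_rot: [-1.571, -0.035, 0.035]
contact_force: [0.5, -0.4, -0.3]
grip_width: 0.998
```

Centred; close on the cap gently.

```bash
python3 -m inch '[[0,0,0,0,0.06],[0,0,0,0,0.05],[0,0,0,0,0.047],[0,0,0,0,0.045]]' 20; python3 -m inch '[[0,0,0,0,0.042],[0,0,0,0,0.04],[0,0,0,0,0.04]]'
```

```text
time: 4.65
tcp_pos: [0.6307, 0.0856, 0.2551]
eef_rot: [-1.569, -0.035, 0.035]
contact_force: [0.0, 0.9, -0.4]
grip_width: 0.534
time: 4.95
tcp_pos: [0.6306, 0.0856, 0.2551]
eef_rot: [-1.569, -0.035, 0.035]
contact_force: [0.1, 2.5, 1.3]
grip_width: 0.533
```

```bash
python3 -m inch '[[0,0,0,-0.03,0.04],[0,0,0,-0.06,0.04],[0,0,0,-0.08,0.04],[0,0,0,-0.08,0.04],[0,0,0,-0.08,0.04],[0,0,0,-0.08,0.04],[0,0,0,-0.08,0.04],[0,0,0,-0.08,0.04],[0,0,0,-0.06,0.04],[0,0,0,-0.03,0.04]]'
python3 - <<'E'
from h import *
s=st();snap('top','top3');snap('side','side3')
E
```

```text
time: 5.95
tcp_pos: [0.6308, 0.0861, 0.2551]
eef_rot: [-1.514, 0.483, -0.483]
contact_force: [-0.0, 4.9, 1.4]
grip_width: 0.534
time 5.95
qpos [0.0295 0.3626 0.5111 1.7185 0.0018 0.6468]
tcp_pos [0.6308 0.0861 0.2551]
eef_rot [-1.5142  0.4831 -0.4834]
contact_force [-4.6000e-03  4.8742e+00  1.3583e+00]
torque [ 0.9897 -0.0768  0.179 ]
grip_width 0.5337
```

View pics/side3.png

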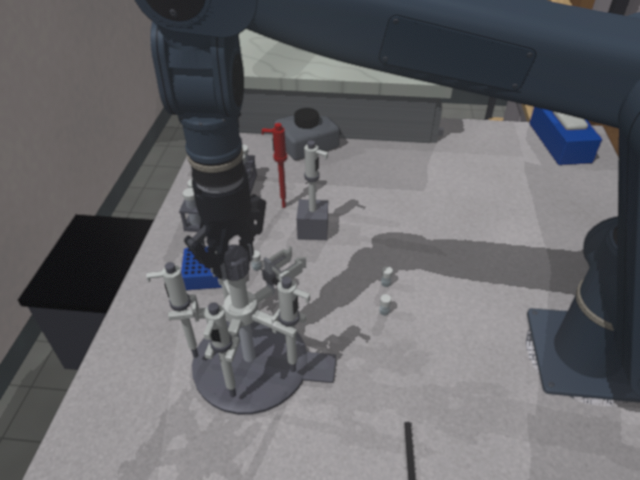

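```bash
python3 -m inch '[[0,0.001,0,-0.04,0.04],[0,0,0,-0.07,0.04],[0,0,0,-0.09,0.04],[0,0,0,-0.1,0.04],[0,0,0,-0.1,0.04],[0,0,0,-0.1,0.04],[0,0,0,-0.1,0.04],[0,0,0,-0.09,0.04],[0,0,0,-0.07,0.04],[0,0,0,-0.05,0.04]]';python3 -m inch '[[0,0,0,-0.04,0.04],[0,0,0,-0.03,0.04],[0,0,0,0,0.04],[0,0,0,0,0.04]]'
python3 - <<'E'
from h import *
s=st();snap('top','top4');d=snap('side','side4')
from scipy.spatial.transform import Rotation as R
m=R.from_rotvec(s['eef_rot']).as_matrix();print(np.arctan2(m[1,2],m[0,2]))
im=cv2.imread('pics/side4.png');cv2.imwrite('pics/c7.png',cv2.resize(im[220:420,150:350],None,fx=3,fy=3,interpolation=cv2.INTER_CUBIC))
E
```

```text
time: 7.05
tcp_pos: [0.6314, 0.0865, 0.255]
eef_rot: [-1.272, 1.102, -1.103]
contact_force: [1.4, 4.9, 1.6]
grip_width: 0.534
time: 7.45
tcp_pos: [0.6315, 0.0865, 0.2551]
eef_rot: [-1.241, 1.153, -1.154]
contact_force: [1.7, 4.7, 1.3]
grip_width: 0.531
time 7.45
qpos [3.0500e-02 3.6320e-01 5.1190e-01 1.7174e+00 8.0000e-04 1.5267e+00]
tcp_pos [0.6315 0.0865 0.2551]
eef_rot [-1.2414  1.153  -1.1545]
contact_force [1.6566 4.7382 1.2704]
torque [ 0.9783 -0.5429 -0.1377]
grip_width 0.5308
0.07458560223602781
```

View pics/c7.png

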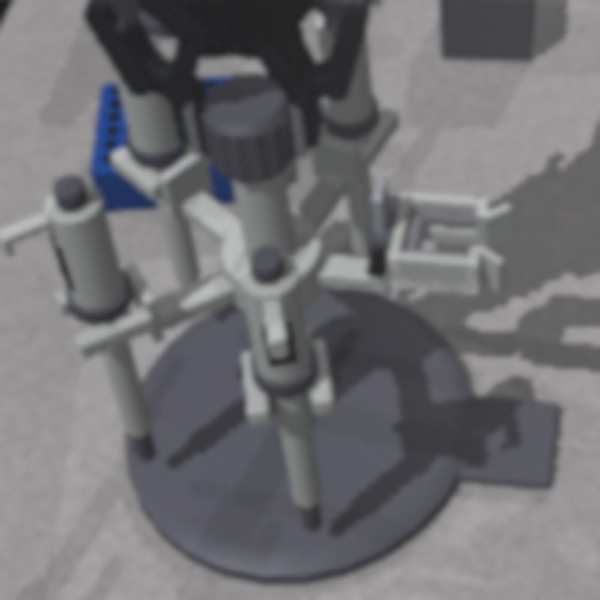

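View pics/top4.png

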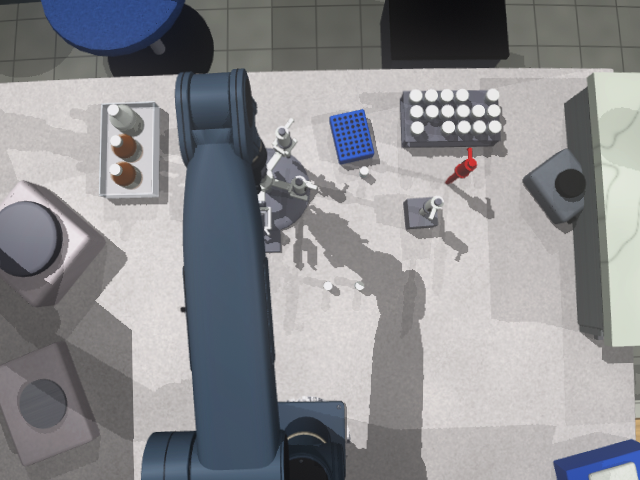

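Run:
```python
from h import *
im=cv2.imread('pics/top4.png');cv2.imwrite('pics/c8.png',cv2.resize(im[110:260,240:340],None,fx=4,fy=4,interpolation=cv2.INTER_CUBIC))
d=load('side4');t=load('top4')
print(proj(t,[[.6304-.095*np.cos(a),.0847-.095*np.sin(a),z] for a,z in [(np.radians(72),.278),(np.radians(144),.278),(np.radians(216),.278),(np.radians(288),.278)]]))
q=proj(d,[[.6304-.095*np.cos(a),.0847-.095*np.sin(a),.278] for a in np.radians([216,288])]);print((q-[150,220]+.33)*3)
```

```text
[[299.18555931 180.95552271]
 [281.66323635 130.64057134]
 [227.86231733 132.01799324]
 [211.24860006 182.9862915 ]]
[[ 70.80188856 182.70486628]
 [268.69349988 254.33461336]]
```

View pics/c8.png

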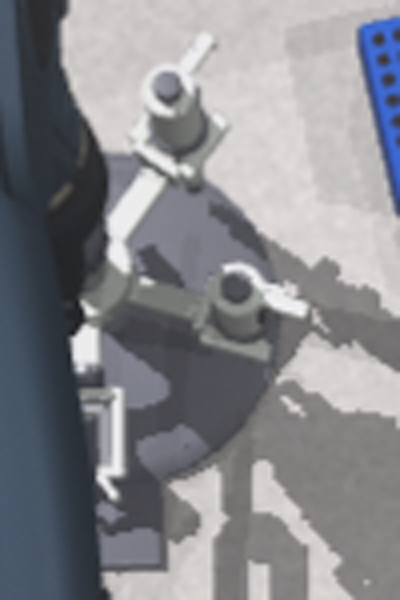

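```bash
python3 -m inch '[[0,0,0,0,0.05],[0,0,0,0,0.06],[0,0,0,0,0.085],[0,0,0,0,0.085],[0,0,0,0,0.085],[0,0,0.02,0,0.085],[0,0,0.03,0,0.085],[0,0,0.03,0,0.085],[0,0,0.03,0,0.085]]'; python3 -m inch '[[-0.005,-0.02,0,0.1,0.085],[-0.006,-0.03,0,0.1,0.085],[-0.006,-0.03,0,0.1,0.085],[-0.006,-0.03,0,0.1,0.085],[-0.006,-0.03,0,0.1,0.085],[-0.006,-0.03,0,0.1,0.085],[-0.006,-0.03,0,0.1,0.085],[-0.006,-0.03,0,0.1,0.085],[-0.006,-0.03,0,0.1,0.085],[-0.006,-0.03,0,0.1,0.085]]';python3 -m inch '[[-0.005,-0.03,0,0.1,0.085],[-0.005,-0.03,0,0.05,0.085],[-0.005,-0.03,0,0,0.085],[0,0,0,0,0.085],[0,0,0,0,0.085]]'
python3 - <<'E'
from h import *
s=st();t=snap('top','top5');d=snap('side','side5')
from scipy.spatial.transform import Rotation as R
m=R.from_rotvec(s['eef_rot']).as_matrix();print(np.arctan2(m[1,2],m[0,2]))
im=cv2.imread('pics/side5.png');cv2.imwrite('pics/c9.png',cv2.resize(im[220:420,150:350],None,fx=3,fy=3,interpolation=cv2.INTER_CUBIC))
im=cv2.imread('pics/top5.png');cv2.imwrite('pics/c10.png',cv2.resize(im[110:260,190:390],None,fx=4,fy=4,interpolation=cv2.INTER_CUBIC))
E
```

```text
time: 8.45
tcp_pos: [0.6303, 0.0859, 0.366]
eef_rot: [-1.244, 1.154, -1.154]
contact_force: [1.7, 0.9, 0.0]
grip_width: 0.996
time: 9.45
tcp_pos: [0.5712, -0.2052, 0.365]
eef_rot: [-1.537, 0.385, -0.386]
contact_force: [0.4, 0.0, -0.5]
grip_width: 0.998
time: 9.95
tcp_pos: [0.5564, -0.2945, 0.3644]
eef_rot: [-1.553, 0.273, -0.272]
contact_force: [-0.9, -0.5, 0.3]
grip_width: 0.994
time 9.95
qpos [-5.9350e-01  4.6260e-01  8.7310e-01  1.9822e+00  3.0000e-04 -2.4610e-01]
tcp_pos [ 0.5564 -0.2945  0.3644]
eef_rot [-1.5529  0.2732 -0.2721]
contact_force [-0.9441 -0.4909  0.3061]
torque [-0.0308  0.0196 -0.0365]
grip_width 0.9939
1.223363127781166
```

View pics/c9.png

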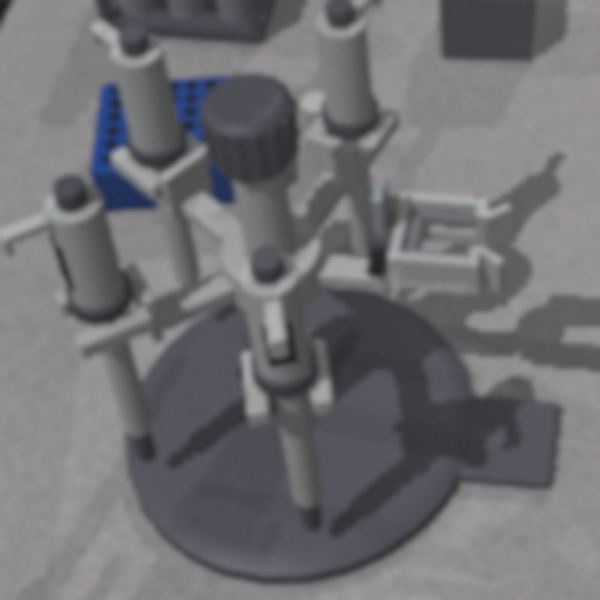

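View pics/c10.png

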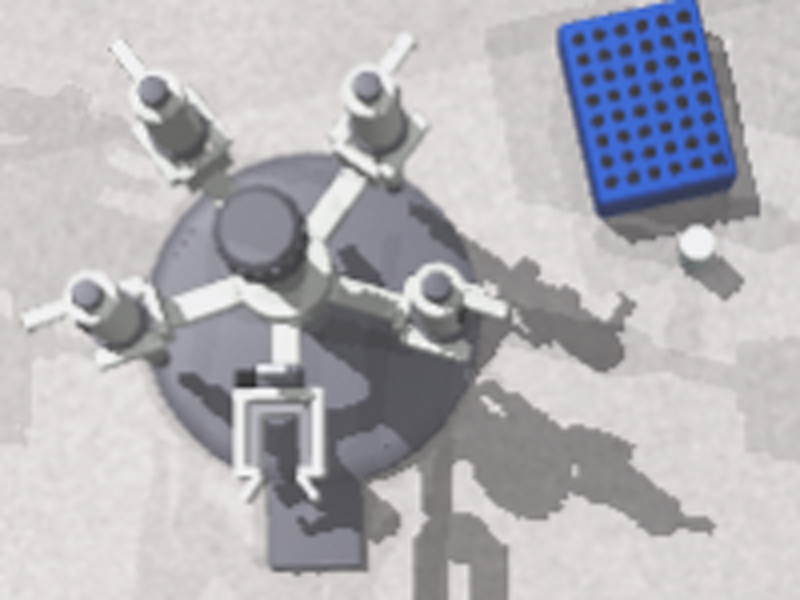

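View pics/side5.png

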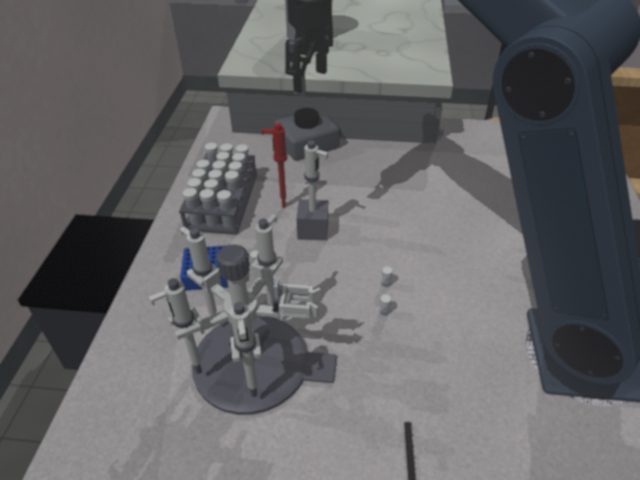

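Run:
```python
from h import *
from scipy.optimize import least_squares
np.set_printoptions(suppress=True,precision=4)
t=load('top5')
c1=lambda u,v:(u/4+190-.375,v/4+110-.375)
B=np.array([atz(t,*c1(*q),.278)[:2] for q in [(438,286),(369,86),(154,92),(86,294)]])
o=np.radians([72,144,216,288])
f=lambda p:(p[:2]+p[3]*np.c_[np.cos(np.pi+p[2]+o),np.sin(np.pi+p[2]+o)]-B).ravel()
r=least_squares(f,[.631,.085,0,.095]);print(r.x,r.fun)
for q in [(268,495),(272,570),(365,568),(365,500)]:print(atz(t,*c1(*q),.01))
im=cv2.imread('pics/side5.png');cv2.imwrite('pics/c11.png',cv2.resize(im[270:335,265:325],None,fx=9,fy=9,interpolation=cv2.INTER_CUBIC))
im=cv2.imread('pics/top5.png');cv2.imwrite('pics/c12.png',cv2.resize(im[195:265,235:295],None,fx=8,fy=8,interpolation=cv2.INTER_CUBIC))
```

```text
[ 0.6297  0.0846 -0.0019  0.0948] [-0.0004  0.0001  0.0001  0.0003  0.0005  0.0002 -0.0002 -0.0005]
[0.5179 0.1149 0.01  ]
[0.4704 0.1129 0.01  ]
[0.4705 0.0541 0.01  ]
[0.5135 0.0534 0.01  ]
```

View pics/c11.png

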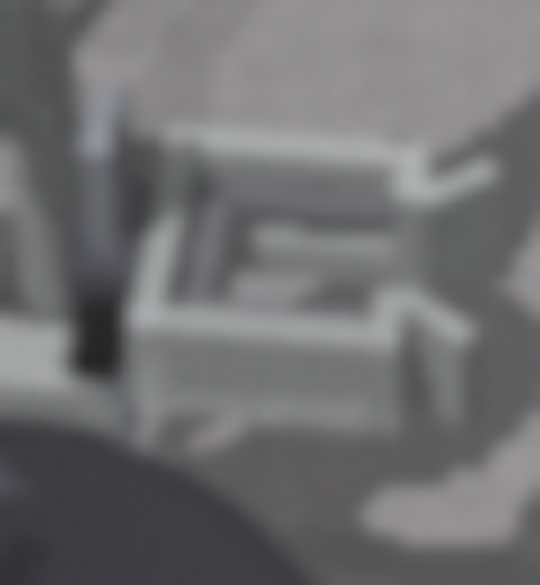

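View pics/c12.png

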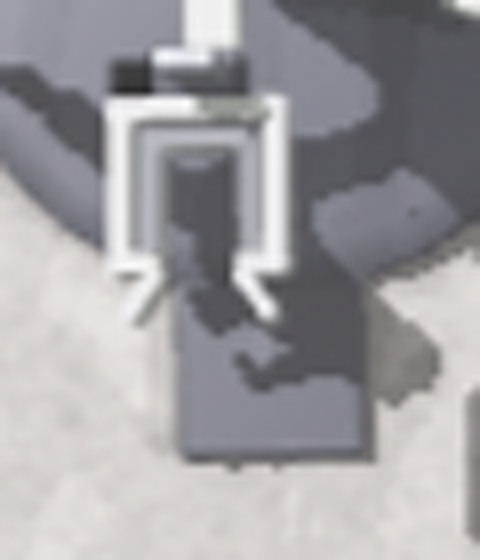

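Run:
```python
from h import *
np.set_printoptions(suppress=True,precision=4)
t=load('top5');s=load('side5')
a=lambda u,v:(u/9+265-.44,v/9+270-.44)
b=lambda u,v:(u/8+235-.44,v/8+195-.44)
def tri(p,q):
    o1,r1=ray(s,*p);o2,r2=ray(t,*q)
    A=np.c_[r1,-r2];x=np.linalg.lstsq(A,o2-o1,rcond=None)[0]
    u,v=o1+r1*x[0],o2+r2*x[1];return (u+v)/2,np.linalg.norm(u-v)
for n,p,q in [('tip near',(472,335),(135,320)),('tip far',(493,168),(272,317)),('bf',(175,128),(290,97)),('ff',(422,150),(288,268)),('nb',(132,320),(108,98)),('nf',(392,340),(112,270))]:
    print(n,*tri(a(*p),b(*q)))
```

```text
tip near [0.4999 0.1034 0.1996] 0.0006941359009167888
tip far [0.5001 0.0658 0.2017] 0.0013097039484786636
bf [0.56   0.0604 0.1997] 0.00039691280521545803
ff [0.5136 0.0614 0.2002] 0.0014608018920792823
nb [0.5599 0.1096 0.2038] 0.00038376192006373954
nf [0.5134 0.109  0.2034] 0.0006605665722691797
```

```bash
python3 -m inch '[[0.002,0.001,-0.02,0,0.085],[0,0,-0.03,0,0.085],[0,0,-0.03,0,0.085],[0,0,-0.03,0,0.085],[0,0,-0.02,0,0.085],[0,0,0,0,0.085],[0,0,0,0,0.085],[0,0,0,0,0.085]]'
python3 - <<'E'
from h import *
s=st();t=snap('top','top6');d=snap('side','side6')
im=cv2.imread('pics/side6.png');cv2.imwrite('pics/c13.png',cv2.resize(im[80:250,230:390],None,fx=3.5,fy=3.5,interpolation=cv2.INTER_CUBIC))
print((proj(d,[[.5585,-.2935,.245]])-[230,80])*3.5)
E
```

```text
time: 10.85
tcp_pos: [0.5596, -0.2928, 0.2373]
eef_rot: [-1.555, 0.268, -0.273]
contact_force: [0.4, -1.1, 0.2]
grip_width: 0.995
time 10.85
qpos [-0.5882  0.3351  0.4404  1.6724  0.     -0.2433]
tcp_pos [ 0.5596 -0.2928  0.2373]
eef_rot [-1.5553  0.268  -0.2734]
contact_force [ 0.4317 -1.1178  0.1794]
torque [-0.0482  0.0717  0.0224]
grip_width 0.9954
[[283.22898895 218.508806  ]]
```

View pics/c13.png

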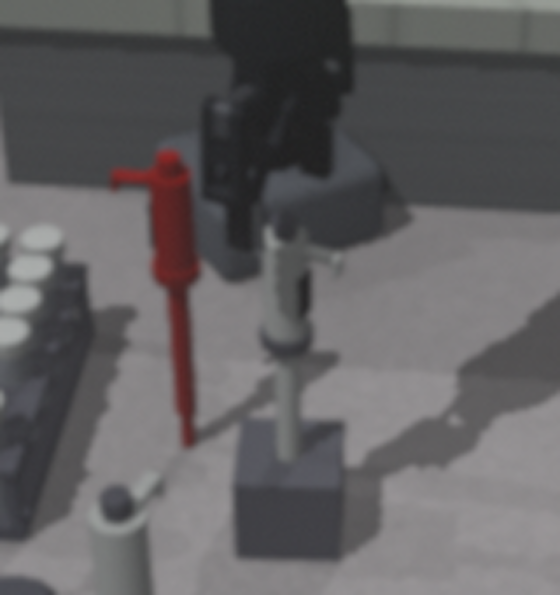

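```bash
python3 -m inch '[[-0.001,-0.001,-0.02,0,0.085],[0,0,-0.02,0,0.085],[0,0,-0.012,0,0.085],[0,0,0,0,0.085],[0,0,0,0,0.085],[0,0,0,0,0.085]]'; python3 -c "
from h import *;st()"
```

```text
time: 11.55
tcp_pos: [0.5583, -0.2943, 0.1844]
eef_rot: [-1.555, 0.27, -0.273]
contact_force: [-0.3, -0.4, -0.3]
grip_width: 0.995
time 11.55
qpos [-0.5914  0.3211  0.3176  1.5648  0.     -0.2456]
tcp_pos [ 0.5583 -0.2943  0.1844]
eef_rot [-1.5547  0.2695 -0.2732]
contact_force [-0.2947 -0.4049 -0.2988]
torque [-0.0255  0.0189 -0.0124]
grip_width 0.9954
```

```bash
python3 -m inch '[[0,0,0,0,0.05],[0,0,0,0,0.035],[0,0,0,0,0.03],[0,0,0,0,0.028],[0,0,0,0,0.025],[0,0,0,0,0.02],[0,0,0,0,0.02]]' 20; python3 -c "
from h import *;st()"
```

```text
time: 12.25
tcp_pos: [0.5577, -0.2942, 0.1831]
eef_rot: [-1.554, 0.271, -0.272]
contact_force: [-0.2, -0.7, 1.4]
grip_width: 0.322
time 12.25
qpos [-5.9150e-01  3.2140e-01  3.1550e-01  1.5642e+00 -5.0000e-04 -2.4560e-01]
tcp_pos [ 0.5577 -0.2942  0.1831]
eef_rot [-1.5544  0.2711 -0.2717]
contact_force [-0.1894 -0.7214  1.4213]
torque [-0.2683  0.0849  0.0048]
grip_width 0.3217
```

```bash
python3 -m inch '[[0,0,0,0,0.02],[0,0,0,0,0.02],[0,0,0.005,0,0.02],[0,0,0.01,0,0.02],[0,0,0.015,0,0.02],[0,0,0.015,0,0.02],[0,0,0.02,0,0.02],[0,0,0.015,0,0.02],[0,0,0.01,0,0.02],[0,0,0,0,0.02]]' 40
python3 - <<'E'
from h import *
s=st();t=snap('top','top7');d=snap('side','side7')
im=cv2.imread('pics/side7.png');cv2.imwrite('pics/c14.png',cv2.resize(im[50:250,230:390],None,fx=3,fy=3,interpolation=cv2.INTER_CUBIC))
E
```

```text
time: 13.25
tcp_pos: [0.5583, -0.294, 0.2749]
eef_rot: [-1.554, 0.269, -0.274]
contact_force: [-0.0, 0.3, -2.1]
grip_width: 0.317
time 13.25
qpos [-5.9120e-01  3.5560e-01  5.4250e-01  1.7547e+00  7.0000e-04 -2.4560e-01]
tcp_pos [ 0.5583 -0.294   0.2749]
eef_rot [-1.5543  0.2689 -0.2736]
contact_force [-0.0175  0.3387 -2.1196]
torque [ 0.0418 -0.0221  0.004 ]
grip_width 0.3172
```

View pics/c14.png

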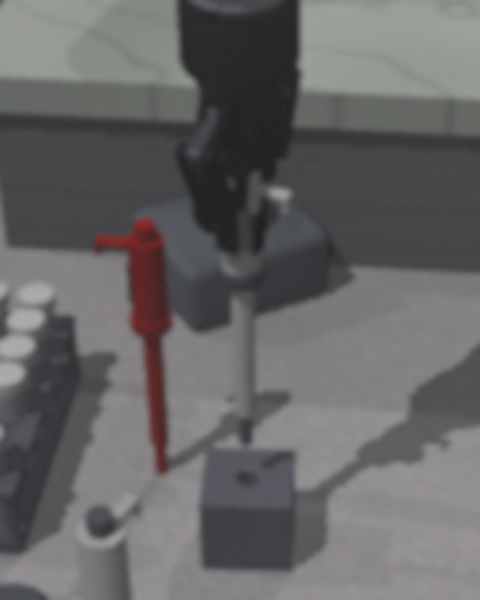

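```bash
python3 -m inch '[[-0.01,0.01,0,0.03,0.02],[-0.012,0.02,0,0.03,0.02],[-0.015,0.03,0,0.03,0.02],[-0.015,0.03,0,0.03,0.02],[-0.015,0.03,0,0.03,0.02],[-0.015,0.03,0,0.03,0.02],[-0.012,0.03,0,0.03,0.02],[-0.009,0.03,0,0.03,0.02],[0,0.03,0,0.03,0.02],[0,0.03,0,0.03,0.02]]'; python3 -m inch '[[0,0.03,0,0.03,0.02],[0,0.03,0,0.02,0.02],[0,0.03,0,0,0.02],[0,0.02,0,0,0.02],[0,0,0,0,0.02],[0,0,0,0,0.02],[0,0,0,0,0.02]]'
python3 - <<'E'
from h import *
s=st();t=snap('top','top8');d=snap('side','side8')
from scipy.spatial.transform import Rotation as R
m=R.from_rotvec(s['eef_rot']).as_matrix();print(np.arctan2(m[1,2],m[0,2]),m[:,1])
im=cv2.imread('pics/side8.png');cv2.imwrite('pics/c15.png',cv2.resize(im[200:400,200:400],None,fx=3,fy=3,interpolation=cv2.INTER_CUBIC))
E
```

```text
time: 14.35
tcp_pos: [0.4535, -0.0226, 0.2716]
eef_rot: [-1.57, 0.037, -0.034]
contact_force: [0.7, 0.5, -2.3]
grip_width: 0.319
time: 15.05
tcp_pos: [0.4543, 0.0854, 0.2722]
eef_rot: [-1.571, -0.002, 0.004]
contact_force: [0.1, -0.5, -2.4]
grip_width: 0.316
time 15.05
qpos [ 4.0900e-02 -9.8600e-02  3.7400e-02  1.7079e+00 -5.0000e-04  3.7500e-02]
tcp_pos [0.4543 0.0854 0.2722]
eef_rot [-1.5713 -0.0018  0.0036]
contact_force [ 0.1456 -0.4788 -2.3688]
torque [ 0.0018  0.017  -0.0081]
grip_width 0.3162
1.574221679902929 [-1.17885758e-03 -5.10946719e-04 -9.99999175e-01]
```

View pics/c15.png

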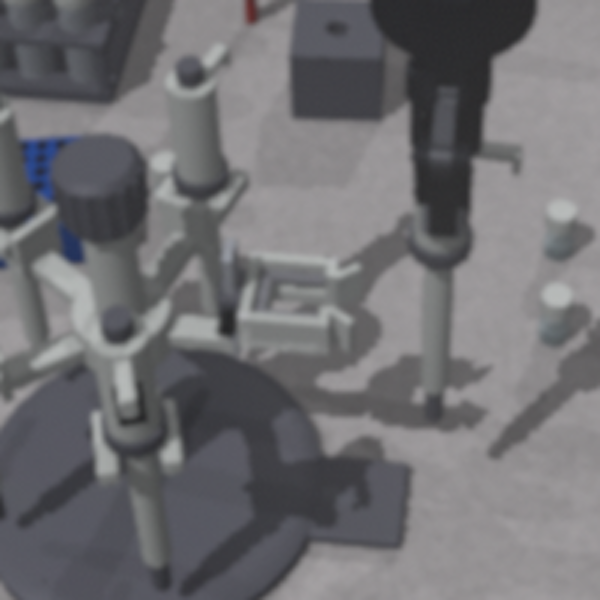

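View pics/top8.png

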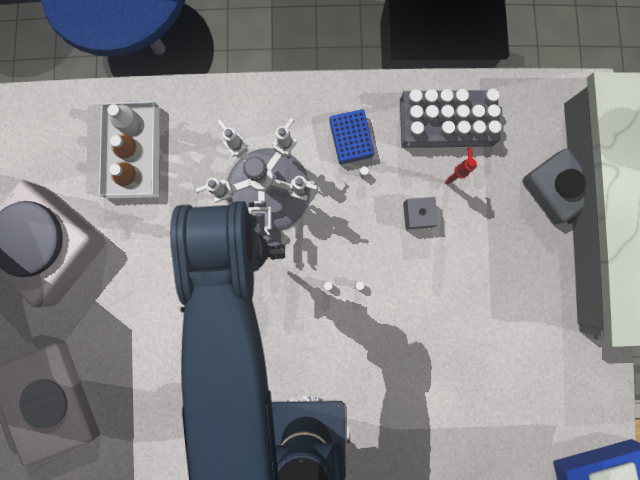

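Run:
```python
from h import *
np.set_printoptions(suppress=True,precision=4)
d=load('side8')
im=cv2.imread('pics/side8.png')
c=lambda u,v:(u/3+200-.33,v/3+200-.33)
print('bottom',atz(d,*c(433,417),.0991))
zc=.0991+.142
for u,v in [(440,225),(440,245)]:print(atz(d,*c(u,v),zc+.013 if v<230 else zc+.0))
# edge profile of shaft rows
g=cv2.cvtColor(im,cv2.COLOR_BGR2GRAY).astype(int)
for v in (292,300,310,318):
    print(v,g[v,335:360])
a=lambda u,v:(u/9+265-.44,v/9+270-.44)
s=load('side5')
for n,p in [('tip near',(472,335)),('tip far',(493,168)),('bf',(175,128)),('ff',(422,150)),('nb',(132,320)),('nf',(392,340))]:print(n,atz(s,*a(*p),.2015))
print(proj(d,[[.4543,.0854,z] for z in (.0991,.13,.16,.2,.24)]))
```

```text
bottom [0.4563 0.0865 0.0991]
[0.4569 0.08   0.2541]
[0.4564 0.082  0.2411]
292 [150 152 153 155 154 149 138 131 127 121 111 100  95  91  90 103 130 148
 153 152 152 152 153 153 152]
300 [154 153 153 152 149 142 134 130 128 126 122 117 110 102  98 111 133 146
 151 150 151 153 154 155 156]
310 [152 151 151 152 148 139 131 128 127 124 120 113 106  98 103 125 144 150
 151 151 151 151 151 149 147]
318 [120 121 122 123 123 123 124 125 124 121 116 110 101  96 105 126 140 144
 143 144 147 148 149 149 150]
tip near [0.5001 0.1049 0.2015]
tip far [0.5008 0.0656 0.2015]
bf [0.5598 0.0619 0.2015]
ff [0.5142 0.0626 0.2015]
nb [0.5601 0.1077 0.2015]
nf [0.5139 0.1075 0.2015]
[[345.226  338.2373]
 [345.6817 327.2458]
 [346.145  316.0685]
 [346.7977 300.3274]
 [347.4938 283.5408]]
```

```bash
python3 -m inch '[[0,0.0004,-0.01,0,0.02],[0,0,-0.011,0,0.02],[0.01,0,0,0,0.02],[0.01,0,0,0,0.02],[0.01,0,0,0,0.02],[0.01,0,0,0,0.02],[0,0,0,0,0.02],[0,0,0,0,0.02]]'
python3 - <<'E'
from h import *
s=st();d=snap('side','side9')
im=cv2.imread('pics/side9.png');cv2.imwrite('pics/c16.png',cv2.resize(im[220:370,240:390],None,fx=4,fy=4,interpolation=cv2.INTER_CUBIC))
E
```

```text
time: 15.95
tcp_pos: [0.4949, 0.0865, 0.2519]
eef_rot: [-1.571, -0.003, 0.004]
contact_force: [0.5, -0.3, -1.9]
grip_width: 0.316
time 15.95
qpos [ 0.0395 -0.004   0.0873  1.6626  0.      0.0353]
tcp_pos [0.4949 0.0865 0.2519]
eef_rot [-1.5708 -0.0029  0.0037]
contact_force [ 0.533  -0.3452 -1.9362]
torque [-0.0005 -0.0218 -0.0257]
grip_width 0.3162
```

View pics/c16.png

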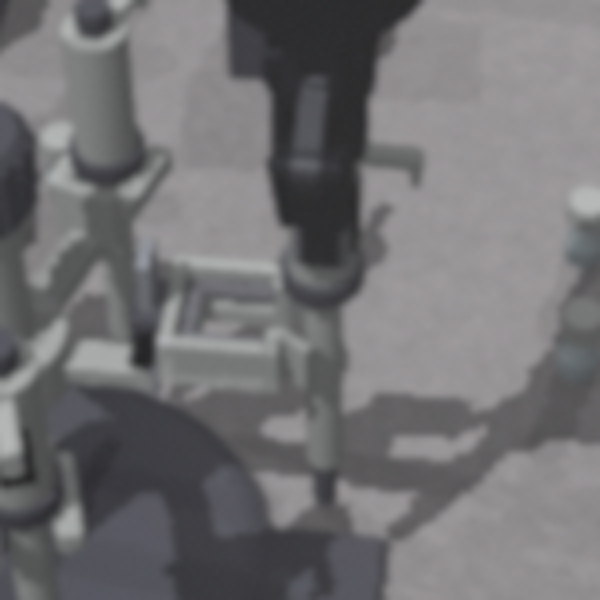

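```bash
python3 -m inch '[[0.008,0,0,0,0.02],[0.008,0,0,0,0.02],[0.008,0,0,0,0.02],[0,0,0,0,0.02]]';  python3 -m inch '[[0.008,0,0,0,0.02],[0.0075,0,0,0,0.02],[0,0,0,0,0.02],[0,0,0,0,0.02]]'
python3 - <<'E'
from h import *
s=st();d=snap('side','side10');snap('top','top10')
im=cv2.imread('pics/side10.png');cv2.imwrite('pics/c17.png',cv2.resize(im[220:370,230:380],None,fx=4,fy=4,interpolation=cv2.INTER_CUBIC))
E
```

```text
time: 16.4
tcp_pos: [0.5197, 0.0864, 0.2515]
eef_rot: [-1.571, -0.003, 0.003]
contact_force: [-0.2, -0.4, -2.4]
grip_width: 0.314
time: 16.8
tcp_pos: [0.5342, 0.0864, 0.2516]
eef_rot: [-1.571, -0.003, 0.004]
contact_force: [-0.2, 0.3, -1.6]
grip_width: 0.318
time 16.8
qpos [0.0365 0.0974 0.1919 1.666  0.     0.0324]
tcp_pos [0.5342 0.0864 0.2516]
eef_rot [-1.5708 -0.0027  0.0038]
contact_force [-0.1901  0.2774 -1.6486]
torque [-0.0044 -0.021   0.0028]
grip_width 0.3182
```

View pics/c17.png

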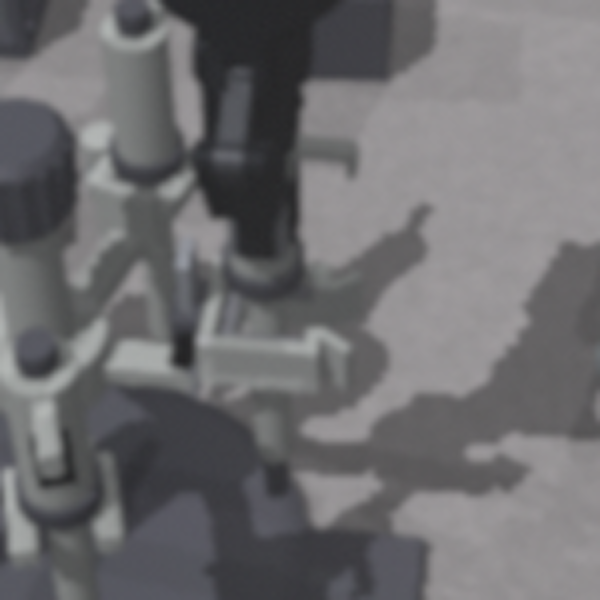

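```bash
python3 - <<'E'
from h import *
d=load('side10');c=lambda u,v:(u/4+230-.375,v/4+220-.375)
print(atz(d,*c(277,487),.0785),atz(d,*c(263,283),.2205))
E
python3 -m inch '[[0,0,-0.005,0,0.02],[0,0,-0.005,0,0.02],[0,0,-0.004,0,0.02],[0,0,0,0,0.02],[0,0,0,0,0.02]]';python3 -m inch '[[0,0,-0.002,0,0.02],[0,0,0,0,0.02]]';python3 -m inch '[[0,0,-0.002,0,0.02],[0,0,0,0,0.02]]'
```

```text
[0.53607945 0.08557658 0.0785    ] [0.53594929 0.09081757 0.2205    ]
time: 17.4
tcp_pos: [0.5339, 0.0865, 0.2375]
eef_rot: [-1.571, -0.003, 0.004]
contact_force: [0.2, 0.5, -2.1]
grip_width: 0.315
time: 17.6
tcp_pos: [0.5341, 0.0865, 0.2357]
eef_rot: [-1.571, -0.003, 0.003]
contact_force: [0.1, -0.2, -1.5]
grip_width: 0.317
time: 17.8
tcp_pos: [0.5341, 0.0865, 0.2335]
eef_rot: [-1.571, -0.003, 0.004]
contact_force: [-0.1, -0.8, -1.8]
grip_width: 0.318
```

```bash
python3 -m inch '[[0.0005,0,-0.002,0,0.02],[0,0,0,0,0.02]]';python3 -m inch '[[0,0,-0.001,0,0.02],[0,0,0,0,0.02]]';python3 -m inch '[[0,0,-0.001,0,0.02],[0,0,0,0,0.02]]';python3 -m inch '[[0,0,-0.001,0,0.02],[0,0,0,0,0.02]]'
```

```text
time: 18.0
tcp_pos: [0.5346, 0.0865, 0.2314]
eef_rot: [-1.571, -0.003, 0.004]
contact_force: [0.4, 0.2, -1.4]
grip_width: 0.317
time: 18.2
tcp_pos: [0.5346, 0.0865, 0.2306]
eef_rot: [-1.571, -0.003, 0.003]
contact_force: [-0.5, -0.5, -2.0]
grip_width: 0.319
time: 18.4
tcp_pos: [0.5346, 0.0865, 0.2297]
eef_rot: [-1.571, -0.003, 0.003]
contact_force: [0.5, -0.3, -1.2]
grip_width: 0.318
time: 18.6
tcp_pos: [0.5346, 0.0865, 0.2287]
eef_rot: [-1.571, -0.003, 0.003]
contact_force: [0.7, 1.0, -2.2]
grip_width: 0.316
```

```bash
python3 -m inch '[[0,0,-0.001,0,0.02],[0,0,0,0,0.02]]';python3 -m inch '[[0,0,-0.001,0,0.02],[0,0,0,0,0.02]]'; python3 -m inch '[[0,0,-0.001,0,0.02],[0,0,0,0,0.02]]'
```

```text
time: 18.8
tcp_pos: [0.5346, 0.0865, 0.2276]
eef_rot: [-1.571, -0.003, 0.003]
contact_force: [0.3, 0.7, -2.0]
grip_width: 0.316
time: 19.0
tcp_pos: [0.5347, 0.0865, 0.2268]
eef_rot: [-1.571, -0.003, 0.003]
contact_force: [-0.1, -0.6, -2.6]
grip_width: 0.319
time: 19.2
tcp_pos: [0.5347, 0.0865, 0.2259]
eef_rot: [-1.571, -0.004, 0.003]
contact_force: [0.2, -0.2, -1.0]
grip_width: 0.319
```

```bash
for i in 1; do python3 -m inch '[[0,0,-0.001,0,0.02],[0,0,0,0,0.02]]' | grep -E "tcp|force"; done; python3 -m inch '[[0,0,-0.001,0,0.02],[0,0,0,0,0.02]]'| grep -E "tcp|force"; python3 -m inch '[[0,0,-0.001,0,0.02],[0,0,0,0,0.02]]'| grep -E "tcp|force"
```

```text
tcp_pos: [0.5347, 0.0865, 0.225]
contact_force: [-0.5, -0.2, 0.3]
tcp_pos: [0.5347, 0.0865, 0.2241]
contact_force: [-0.2, -0.8, 0.8]
tcp_pos: [0.5347, 0.0865, 0.2231]
contact_force: [-0.3, 0.1, 2.0]
```

Run:
```python
from h import *
d=snap('side','side11')
im=cv2.imread('pics/side11.png');cv2.imwrite('pics/c18.png',cv2.resize(im[220:370,230:380],None,fx=4,fy=4,interpolation=cv2.INTER_CUBIC))
```

```text
(no output)
```

View pics/c18.png

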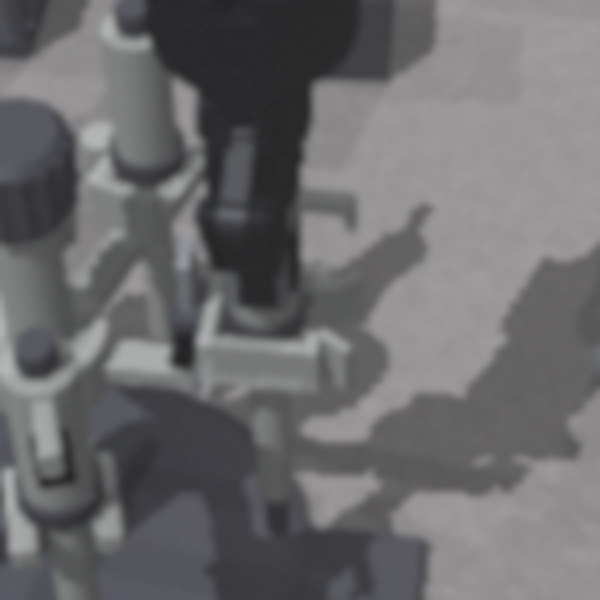

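```bash
python3 -m inch '[[0,0,-0.001,0,0.02],[0,0,0,0,0.02]]' | grep -E "tcp|force"; python3 -m inch '[[0,0,-0.001,0,0.02],[0,0,0,0,0.02]]'| grep -E "tcp|force"; python3 -m inch '[[0,0,-0.0005,0,0.02],[0,0,0,0,0.02]]'| grep -E "tcp|force"
```

```text
tcp_pos: [0.5347, 0.0865, 0.2221]
contact_force: [-1.2, -0.0, 2.6]
tcp_pos: [0.5348, 0.0865, 0.2211]
contact_force: [-0.6, -0.8, 4.1]
tcp_pos: [0.5348, 0.0865, 0.2206]
contact_force: [-1.5, -0.3, 3.7]
```

```bash
python3 -m inch '[[0,0,-0.0005,0,0.02],[0,0,0,0,0.02]]' | grep -E "tcp|force"; python3 -m inch '[[0,0,-0.0005,0,0.02],[0,0,0,0,0.02]]'| grep -E "tcp|force"; python3 -c "
from h import *;st()"
```

```text
tcp_pos: [0.5348, 0.0865, 0.2205]
contact_force: [-1.4, -0.3, 5.7]
tcp_pos: [0.5348, 0.0865, 0.2204]
contact_force: [-1.4, -0.4, 6.3]
time 20.85
qpos [ 0.0366  0.0879  0.1195  1.6011 -0.      0.0323]
tcp_pos [0.5348 0.0865 0.2204]
eef_rot [-1.5708 -0.0044  0.0022]
contact_force [-1.4309 -0.3627  6.2756]
torque [-0.0136  0.4619 -0.0445]
grip_width 0.3137
```

```bash
python3 -m inch '[[0,0,-0.0005,0,0.02],[0,0,0,0,0.02],[0,0,0,0,0.02]]' | grep -E "tcp|force"; python3 -m inch '[[0,0,-0.0005,0,0.02],[0,0,0,0,0.02],[0,0,0,0,0.02]]' | grep -E "tcp|force"
```

```text
tcp_pos: [0.5348, 0.0865, 0.2204]
contact_force: [-2.5, -0.6, 8.1]
tcp_pos: [0.5348, 0.0865, 0.2204]
contact_force: [-2.6, -1.2, 9.4]
```

```bash
python3 -m inch '[[0,0,0.002,0,0.02],[0,0,0.002,0,0.02],[0,0,0.002,0,0.02],[0,0,0,0,0.02],[0,0,0,0,0.02]]' | grep -E "tcp|force"
```

```text
tcp_pos: [0.5347, 0.0865, 0.2237]
contact_force: [0.8, 0.7, 1.5]
```

```bash
python3 -m inch '[[0,0,0.001,0,0.02],[0,0,0,0,0.02],[0,0,0,0,0.02]]' | grep -E "tcp|force"; python3 -m inch '[[0,0,0,0,0.02]]' | grep -E "tcp|force"; python3 -m inch '[[0,0,0,0,0.02]]' | grep -E "tcp|force"
```

```text
tcp_pos: [0.5347, 0.0865, 0.225]
contact_force: [-0.1, -0.5, -0.4]
tcp_pos: [0.5347, 0.0865, 0.2251]
contact_force: [0.3, -0.7, -0.1]
tcp_pos: [0.5346, 0.0865, 0.2252]
contact_force: [0.8, 0.6, -0.3]
```

```bash
python3 -m inch '[[0,0,0,0,0.028],[0,0,0,0,0.03],[0,0,0,0,0.035],[0,0,0,0,0.045],[0,0,0,0,0.06],[0,0,0,0,0.07],[0,0,0,0,0.07]]' 20
python3 - <<'E'
from h import *
d=snap('side','side12')
im=cv2.imread('pics/side12.png');cv2.imwrite('pics/c19.png',cv2.resize(im[200:350,230:380],None,fx=4,fy=4,interpolation=cv2.INTER_CUBIC))
E
```

```text
time: 23.15
tcp_pos: [0.5346, 0.0865, 0.2253]
eef_rot: [-1.571, -0.003, 0.003]
contact_force: [0.9, -0.5, -0.2]
grip_width: 0.822
```

View pics/c19.png

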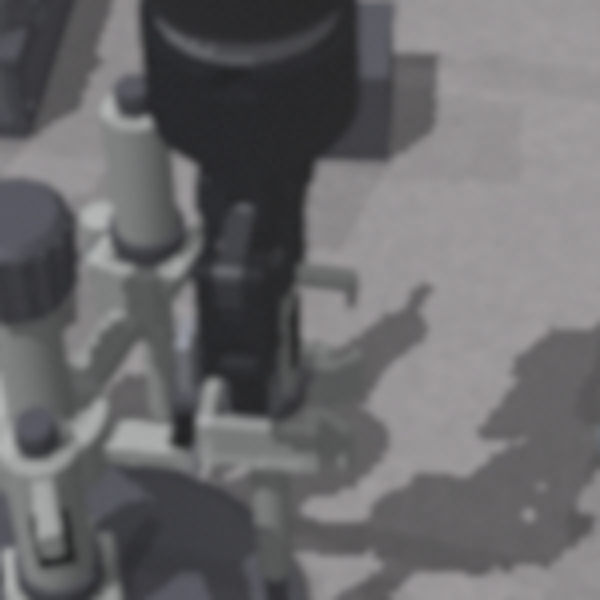

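Released, still upright. Raise straight up, then back away.

```bash
python3 -m inch '[[0,0,0.01,0,0.07],[0,0,0.015,0,0.07],[0,0,0.02,0,0.07],[0,0,0.025,0,0.07],[0,0,0.025,0,0.07],[0,0,0.025,0,0.07],[0,0,0,0,0.07]]'; python3 -m inch '[[-0.01,-0.02,0,0,0.07],[-0.02,-0.04,0,0,0.07],[-0.02,-0.04,0,0,0.07],[-0.02,-0.04,0,0,0.07],[-0.02,-0.04,0,0,0.07],[-0.02,-0.04,0,0,0.07],[-0.01,-0.04,0,0,0.07],[-0.01,-0.02,0,0,0.07],[0,0,0,0,0.07],[0,0,0,0,0.07]]'
python3 - <<'E'
from h import *
st();d=snap('side','side13');snap('top','top13')
im=cv2.imread('pics/side13.png');cv2.imwrite('pics/c20.png',cv2.resize(im[200:400,150:350],None,fx=3,fy=3,interpolation=cv2.INTER_CUBIC))
im=cv2.imread('pics/top13.png');cv2.imwrite('pics/c21.png',cv2.resize(im[110:260,190:390],None,fx=4,fy=4,interpolation=cv2.INTER_CUBIC))
E
```

```text
time: 23.9
tcp_pos: [0.5359, 0.0866, 0.3504]
eef_rot: [-1.57, -0.01, -0.003]
contact_force: [1.0, -0.4, 0.8]
grip_width: 0.818
time: 24.9
tcp_pos: [0.4044, -0.1934, 0.3449]
eef_rot: [-1.57, -0.002, 0.002]
contact_force: [0.0, 0.4, 0.3]
grip_width: 0.825
time 24.9
qpos [-5.9640e-01 -8.7000e-02  1.9720e-01  1.8558e+00  7.0000e-04 -5.9930e-01]
tcp_pos [ 0.4044 -0.1934  0.3449]
eef_rot [-1.5697 -0.002   0.0025]
contact_force [0.0205 0.4451 0.3351]
torque [ 0.0198 -0.0037  0.0265]
grip_width 0.8251
```

View pics/c20.png

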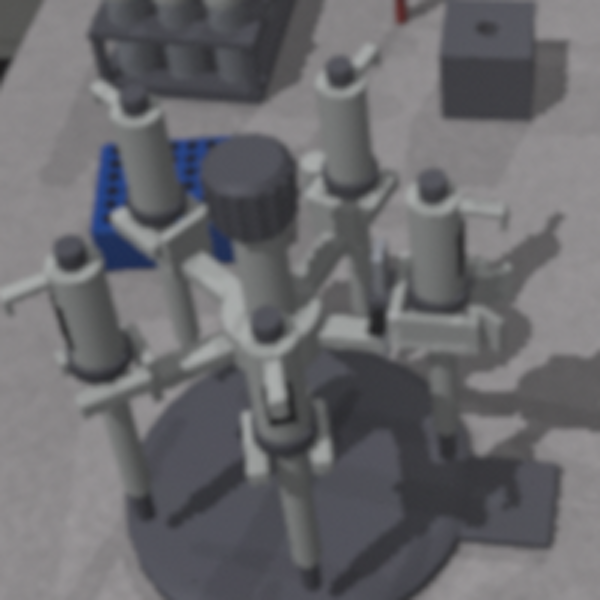

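View pics/c21.png

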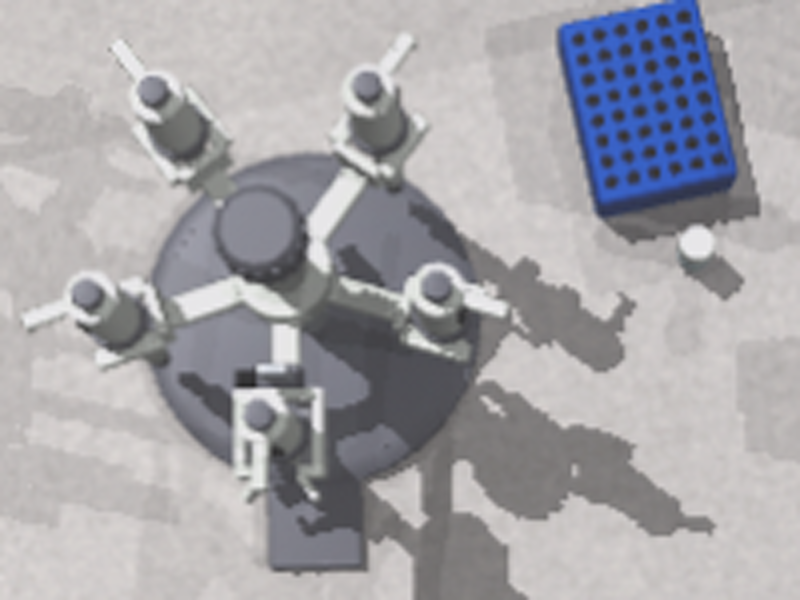

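View pics/top13.png

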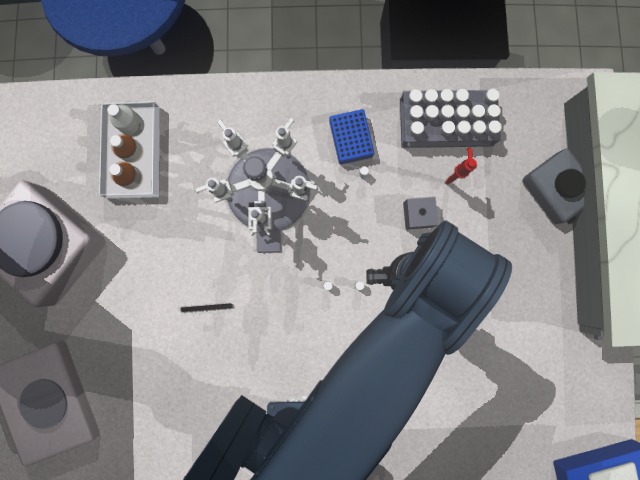

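Run:
```python
from h import *
t=load('top13');d=load('side13')
c1=lambda u,v:(u/4+190-.375,v/4+110-.375); c=lambda u,v:(u/3+150-.33,v/3+200-.33)
print('button top',atz(t,*c1(260,412),.287),'side',atz(d,*c(432,181),.287),'lower end side',atz(d,*c(447,457),.052))
B=[atz(t,*c1(*q),.278)[:2] for q in [(438,286),(369,86),(154,92),(86,294)]];print(np.round(B,4))
```

```text
button top [0.53670703 0.08507507 0.287     ] side [0.53615302 0.08902891 0.287     ] lower end side [0.53680452 0.08966949 0.052     ]
[[ 0.6007 -0.0055]
 [ 0.7062  0.0284]
 [ 0.706   0.14  ]
 [ 0.6008  0.1753]]
```

```bash
python3 -c "
from bench import manip
print(manip.sign_off())"
```

```text
the job is handed in; nothing more can be done
None
```

The pipette is hanging upright in the carousel's empty holder, with the charging contact pressed home. The job is handed in at about 25 s of the 72 s allowed.

- **Carousel:** I gripped the cap at 20 N and turned it 1.54 rad clockwise. From the pictures the empty holder is within about 0.01 rad of the tongue direction. The sideways force readings while gripping the cap reached about 5 N; some of that may be sensor offset.
- **Insertion:** I took the pipette from the rest, slid its shaft into the fork and lowered it. The contact was first felt at about 196 mm above the bench, which agrees with the height I had estimated from the pictures.
- **Pressing:** The force rose at about 0.9 N per mm, then the tool stopped moving while the force kept rising, so the contact was on its hard stop. The highest reading was 9.4 N, which means about 11 N on the carousel once the pipette's weight is added. That is above the 6 N asked for because I pressed about 1 mm further to be sure of the stop.
- **Release:** I eased off until the spring carried the pipette's weight, let go and backed away.

**Last checks:** The final pictures show the button and lower end within about 1 mm of the same vertical line. The other pipettes, vials and marker look undisturbed, and the robot is touching nothing. The two cameras disagreed by up to 4 mm in y, so I relied on comparisons within one camera and on the felt forces for the fit.

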